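Fit the green grinding head to the mosaic grinder

ROBOT

A 6-joint arm with a two-finger parallel gripper is mounted at the origin on the work surface. World frame = base frame: x ahead of the robot, y to its left, z up, the work surface at z = 0. Lengths are in mm, angles in rad, forces in N, time in s.
With the tool pointing down it reaches from about 275 to 1000 mm from the base axis. Payload 8.4 kg.
Tool frame: the origin (TCP) lies on the mounting face of the last link; the fingertips stand 173 mm ahead of it and the grasp point (between the pads) lies 155 mm ahead of it; z points along the fingers, y is the line along which they close (so a half turn about z gives the same grasp; the last joint's range is limited). The gripper opens to 85 mm and grips with 20 to 120 N. Pads are 22 mm wide; open, the fingers measure 114 mm over their backs; the gripper's body (76 mm by 85 mm) begins 54 mm behind the grasp point. The pads swing forward as they close: fully open they stand 13 mm farther back than shut.
Start: joints at [-1.213, 0.353, 1.633, -0, 1.155, -0.002], TCP at [220.054, -584.984, 404.681] pointing down, gripper open.
Joint ranges: [-2.63, 2.63], [-0.92, 2.1], [0.06, 2.66], [-1.3, 4.44], [0, 2.69], [-3.02, 3.02]. Speed limits (rad/s): [2.22, 2.22, 2.79, 3.14, 3.14, 3.14].

INTERFACE

Orientations are given as [roll, pitch, yaw] about the fixed x, y, z axes, in that order (R = Rz(yaw) Ry(pitch) Rx(roll)).
In Python, from rig import r gives the robot as it stands.
- The arm moves only by the tool apply_moves, never from a script. Its argument "deltas" is a list of rows, each an object with "claw": the gripper command: -1 is fully open, 1 is shut, values between are in proportion; "delta_pos": the shift along the tool's x, y, z in cm, a list of three; "yaw": the turn about the tool's z in rad. In form: [{"claw": claw, "delta_pos": [tx, ty, tz], "yaw": yaw}, ...]. A call has 1 to 8 rows; each row shifts and turns the commanded pose from where the row before left it, along the tool's axes as they then stand; what a row does not reach is not made up. A row lasts 1/8 s, in which the tool goes at most 62.5 mm and 10.7 degrees, less where a joint would pass 70% of its speed; a pose out of reach is approached as far as the arm can. A call with a gripper value outside its range is refused whole. The fingers move at their own pace and stop on an object; "grip_force" is the grip in N (left out, the last holds). Time passes only in rows, so rows that do not move let the fingers close. It gives the time, the measured TCP pose, the force, the opening and the grip force at its end, in the units of the state.
- r.sense(): the state, without advancing time (a new reading comes with each control period).
- r.grab_frame(name): name is "scene" or "top"; returns a dict with "img" (400x640x3 uint8, blue, green, red), "z_map" (400x640 float32, mm along the optical axis (not along the pixel's ray), 0 where there is no reading), "fx", "fy", "cx", "cy" (pixels), "dist" ([k1, k2, p1, p2, k3] as OpenCV has them; the pictures are not rectified), "eye" and "rotation" of the camera in the world. Camera axes: x right, y up, looking along -z (the intrinsics and any distortion apply to the point x, -y, -z); pixel columns grow to the right and rows downward; lengths in mm; the calibration is good to about 2 mm. A picture is of the moment at which its call begins.
- r.sign_off(): hands the job in; it is judged then, once.
The state is a dict: "clock": time; "qpos": joint angles; "qvel": joint speeds; "joint_efforts": joint torques, N m; "eef_pos": TCP position; "tcp_rot": TCP orientation; "contact_force": force on the tool from outside, world axes, zero at the start; "wrist_torque": the same for the moment, N m; "opening": opening from 0.0 (shut) to 1.0 (fully open); "grasp_force": force on a finger pad.
Only numpy, scipy, OpenCV 4.12 (cv2) and the standard library are available. Lean on these libraries where they do the work, as an engineer would, in place of code of your own. Each camera call takes 0.05 s, during which the arm holds its last target. There are 200 camera calls.

TASK

Take the green-drummed grinding head out of the wooden rack and fit it to the mosaic grinder: put its tapered shank in the spindle, turn it gently until its drive slot drops over the spindle's two dogs, press it fully home and let go. Feel your way: never lean on the spindle with more than about 25 N. Leave the red head in the rack and the other things where they are.

Things in the scene. Friction and masses are not known exactly. Their poses are not given: they have to be found in the camera images.
- green_head: Green grinding head, ~0.35 kg, upright in one hole of the rack. Origin on its axis at the seat face (flange underside), z up. Below: tapered shank, 28 mm diameter at the flange, 18 mm at 33 mm down, then a lead-in to 13 mm at the tip, 38 mm down. Above: flange 54 mm diameter, z 0 to 16 mm; green drum 40 mm diameter to z 38 mm; square boss, 26 mm, to z 74 mm.
- green_boss (a point): Best place to grip the green head: on its axis, 60 mm above its origin, in the middle of the square aluminium boss (26 x 26 mm, from 38 to 74 mm above the origin, faces square to the head's x and y axes). Axes as the head.
- green_slot (a point): On the green head's axis at its origin height (the seat face). The drive slot, 13 mm wide and 9 mm deep, runs right across the flange's underside along the head's x axis (the shank stands in its middle); two yellow marks on top of the flange lie over the slot's ends. It fits the dogs either way round (half a turn is the same).
- red_head: Another head of the same shape with a red drum, in the rack's other hole. Not to be used. Origin and axes as for the green head.
- rack: Fixed wooden rack block 90 x 230 x 50 mm (x, y, z), origin at the centre of its underside. Two plain holes of 34 mm diameter at y = +65 and -65 mm; the heads' flanges rest on its top (z = 50 mm). Which head is in which hole varies.
- grinder: Fixed mosaic grinder: blue housing 200 x 180 x 60 mm (x, y, z) with a low grey rim to 72 mm, origin at the centre of its underside, and a vertical spindle 62 mm in diameter standing up from its middle to 110 mm.
- nose (a point): Centre of the spindle's flat top face, 110 mm above the bench. Axes of the grinder housing: they do not turn with the spindle. Below it a tapered bore that matches the shank (29 mm diameter at the mouth, 0.5 mm radial play when home). Fully home, the head's origin is at this point, flange flat on the nose; stopped by the dogs it stands 7 mm too high.
- dogs (a point): On the spindle axis at the top of the two opposite brass dogs, 7 mm above the nose; each 10 mm wide, 17.5 to 25.5 mm from the axis. The spindle is braked (0.25 N m) at an unknown angle, not measured: the line through the dogs is within 0.7 rad of this point's x axis (housing axes). Look, or turn the head on the dogs under a push of 4 to 9 N till it drops; play 0.06 rad.
- grip_balls (a point): Point on the spindle axis, 31 mm below the nose, where two sprung balls inside the bore grip the shank's tip over the last 5 mm of travel: the head's own weight does not seat it; it takes a push of about 5 to 15 N, and then it stays. Axes of the grinder housing.
- putty_pot: Grey plastic pot, 76 mm diameter, 75 mm high, beyond the work; origin at the centre of its underside. Bystander.
- dish: Terracotta bowl, 100 mm diameter, 40 mm high, beyond the work; origin at the centre of its underside. Bystander.
- putty_knife: Spatula with a wooden handle and a steel blade, lying flat beyond the work. Origin under it, handle towards its -x. Bystander.

How it is judged (in metres and radians):
On the way:
1. the green head is lifted clear of the rack (z of green_head in the frame of rack above 0.09 m), for 0.1 s.
At the end, for the whole second after the job is handed in: The green head sits fully home in the spindle (flange within 2.5 mm of the nose face, which is possible only with the slot over the dogs; axis within 3 mm; upright within 0.06 rad), at rest, and the red head is still in the rack within 20 mm of its start (z of green_head in the frame of nose between -0.004 and 0.0025 m and horizontal distance between green_head and nose below 0.003 m and angle between green_head's own z axis and vertical below 0.06 rad and linear speed of green_head below 0.02 m/s and distance of red_head from where it was at the start of the episode below 0.02 m); the robot touches nothing.
It fails at once if the green head is forced against the grinder: contact forces over 50 N in all, its weight and the balls' grip (under 20 N) included (contact force between green_head and grinder above 50 N).
It fails at once if the red head is moved more than 20 mm (distance of red_head from where it was at the start of the episode above 0.02 m).
It fails at once if the putty pot, dish or putty knife is moved more than 30 mm (distance of any of putty_pot, dish, putty_knife from where it was at the start of the episode above 0.03 m).
It also fails if it takes over 72 s, if anything falls off the work surface, if the arm or the gripper's body presses on something with over 40 N, if the wrist force passes 120 N, or if a joint passes its speed limit or range.

## Working session

There is one attempt and no reset: what is moved stays moved. The work goes in short steps, Python scripts to look and compute and a tool call to move; the robot and the scene stay as the last step left them, time stands still between calls to the robot, and variables do not carry over. Pictures are saved under pics/ and viewed, at most 10 in all, crops included, and the job is handed in when it is done.

Besides the shell and the picture viewer there is one more tool, called after "Emit:" by a JSON object that holds its "op" and its "data". apply_moves: Moves the arm, as the interface text tells. Its arguments: {"type":"object","properties":{"deltas":{"type":"array"},"grip_force":{"type":"number"}},"required":["deltas"]}

```bash
mkdir -p pics; cat > h.py <<'E'
import numpy as np, cv2
from rig import r
def pts(f):
    h,w=f["z_map"].shape
    u,v=np.meshgrid(np.arange(w),np.arange(h))
    K=np.array([[f["fx"],0,f["cx"]],[0,f["fy"],f["cy"]],[0,0,1]],float)
    n=cv2.undistortPoints(np.stack([u,v],-1).reshape(-1,1,2).astype(float),K,np.array(f["dist"],float)).reshape(h,w,2)
    z=f["z_map"][...,None]
    c=np.concatenate([n[...,:1]*z,-n[...,1:]*z,-z],-1)
    P=c@np.array(f["rotation"]).T+np.array(f["eye"])
    P[f["z_map"]<=0]=np.nan
    return P
E
python3 - <<'E'
from h import *
for n in("scene","top"):
    f=r.grab_frame(n); cv2.imwrite(f"pics/{n}0.png",f["img"]); np.savez(f"{n}0.npz",P=pts(f),img=f["img"])
    print(n,f["eye"],f["rotation"],f["fx"])
print(r.sense())
E
```

```text
Traceback (most recent call last):
  File "h.py", line 10, in pts
    P=c@np.array(f["rotation"]).T+np.array(f["eye"])
      ~~~~~~~~~~~~~~~~~~~~~~~~~~~^~~~~~~~~~~~~~~~~~~
ValueError: operands could not be broadcast together with shapes (400,640) (3,)
```

View pics/scene0.png

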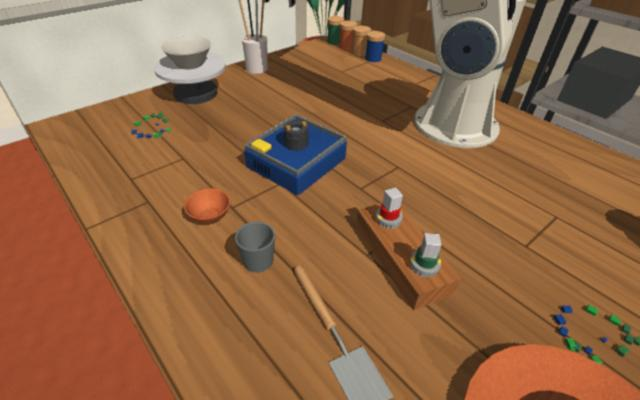

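The scene picture shows the grinder at (295,150) with its dogs at about (290,126) and (303,124). The red head is at (390,208) and the green head at (428,255). `rotation` is a 3-vector, so I'll convert it as roll, pitch, yaw.

```bash
sed -i 's/^from rig.*/&\nfrom scipy.spatial.transform import Rotation as Ro/; s/np.array(f\["rotation"\]).T/Ro.from_euler("xyz",f["rotation"]).as_matrix().T/' h.py
python3 - <<'E'
from h import *
for n in("scene","top"):
    f=r.grab_frame(n); cv2.imwrite(f"pics/{n}0.png",f["img"]); P=pts(f); np.savez(f"{n}0.npz",P=P,img=f["img"])
    print(n,f["eye"],f["rotation"],f["fx"])
    hsv=cv2.cvtColor(f["img"],cv2.COLOR_BGR2HSV)
    print("bench z median",np.nanmedian(P[...,2]))
    for nm,lo,hi in(("blue",(105,120,40),(125,255,255)),("green",(65,80,20),(90,255,200)),("yellow",(22,140,120),(35,255,255))):
        m=cv2.inRange(hsv,lo,hi); k,l,s,c=cv2.connectedComponentsWithStats(m)
        for i in range(1,k):
            if s[i,4]>12: print(nm,s[i],np.nanmedian(P[l==i],0).round(1))
print(r.sense())
E
```

```text
scene [1007.35081449  512.15836821  627.22354868] [ 0.83286606 -0.01819247  2.44179733] 393.5340571804242
bench z median 0.7428125839831523
blue [366  41  18  21 279] [-137.8 -471.7   41.2]
blue [ 263  125   76   45 1435] [ 511.2 -122.9   60.6]
blue [138 134   5   4  15] [ 765.3 -517.4    6.3]
blue [ 245  141  101   53 1701] [576.2 -69.9  37.1]
blue [562 306  10   6  50] [392.9 512.3   8.9]
blue [555 315  11   9  70] [424.4 514.3  10. ]
blue [560 327   8   9  50] [443.1 529.3   9.3]
blue [602 338   5   4  13] [399.2 581.    5.3]
blue [585 347   7   7  32] [442.8 571.8   6.5]
green [308   0  10  11  67] [ -663.3 -1438.3   -99. ]
green [337   0   7  10  30] [ -819.  -1376.8  -104.2]
green [328  25  11  19 177] [-135.7 -700.3   39.9]
green [155 133   6   3  15] [ 723.5 -492.     6.6]
green [416 249  22  19 197] [563.7 308.2  82.3]
green [587 306  10   8  46] [360.9 542.3  10.4]
green [610 316  10   8  47] [349.9 577.4   9.4]
green [623 325   7   8  39] [351.4 597.2   8.2]
green [625 335   9   8  51] [367.4 607.6   8.2]
green [567 339  14  12  95] [454.4 551.7   8.7]
green [635 340   5  
[... 1640 characters left out ...]
   74.8]
{'clock': 0.15, 'qpos': array([-1.21340009e+00,  3.53496981e-01,  1.63396117e+00,  4.87003205e-06,
        1.15522506e+00, -2.42510085e-03]), 'qvel': array([-0.00076838, -0.00303635, -0.00110755, -0.00133104,  0.00140381,
       -0.00133275]), 'joint_efforts': array([-8.69498035e-04, -6.05639505e+01, -3.42346501e+01, -4.32104605e-05,
        6.12815784e-03,  4.85869077e-05]), 'eef_pos': array([ 219.98890438, -584.80870636,  404.13001168]), 'tcp_rot': array([-3.14050211e+00, -7.09806113e-06,  3.59819362e-01]), 'contact_force': array([ 0.50314457, -0.54846389, -1.92440045]), 'wrist_torque': array([0.05750965, 0.04781824, 0.04946279]), 'grasp_force': 0.0, 'opening': 0.9960518377877043}
```

View pics/top0.png

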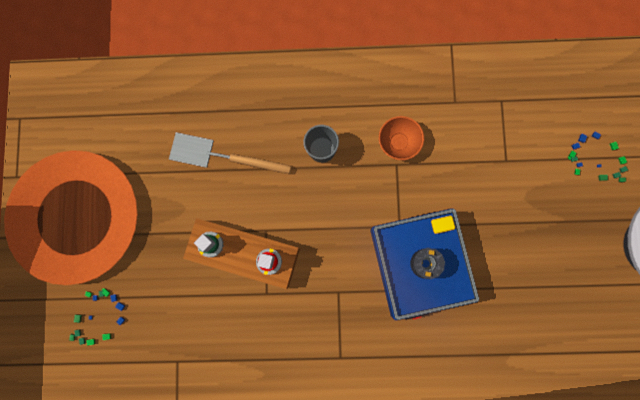

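The top view shows the green boss at (207,243), the red one at (267,262), and the spindle nose at (430,263) with brass dogs. I'll measure these more closely.

```bash
python3 - <<'E'
from h import *
D=np.load("top0.npz");P=D["P"];im=D["img"];Z=P[...,2]
S=np.load("scene0.npz");PS=S["P"]
def box(P,lo,hi,c,R):
    m=(P[...,2]>lo)&(P[...,2]<hi)&(np.hypot(P[...,0]-c[0],P[...,1]-c[1])<R); return m,P[m]
for nm,Q in(("top",P),("scene",PS)):
    for c,t in(((550,290),"green"),((510,165),"red")):
        m,q=box(Q,118,132,c,45); 
        rect=cv2.minAreaRect(q[:,:2].astype(np.float32)); print(nm,t,len(q),q.mean(0).round(1),rect)
        m,q=box(Q,60,70,c,45); print("  flange",len(q),q.mean(0).round(1), cv2.minEnclosingCircle(q[:,:2].astype(np.float32)) if len(q) else 0)
    m,q=box(Q,100,114,(480,-155),60); print(nm,"nose",len(q),np.nanmedian(q,0), cv2.minEnclosingCircle(q[:,:2].astype(np.float32)))
    m,q=box(Q,114,124,(480,-155),60); print(nm,"dogs",len(q)); print(q.round(0)[:40].tolist())
    m,q=box(Q,40,53,(530,225),140); print(nm,"rack",cv2.minAreaRect(q[:,:2].astype(np.float32)))
    m,q=box(Q,52,80,(480,-155),150); print(nm,"hous",cv2.minAreaRect(q[:,:2].astype(np.float32)))
a=cv2.resize(im[213:273,177:237],(400,400),interpolation=cv2.INTER_CUBIC)
b=cv2.resize(im[233:293,400:460],(400,400),interpolation=cv2.INTER_CUBIC)
cv2.imwrite("pics/crop0.png",np.hstack([a,b]))
E
```

```text
top green 183 [549.3 299.3 125.1] ((549.2429809570312, 299.6239013671875), (25.590879440307617, 26.403701782226562), 44.60745620727539)
  flange 159 [547.3 291.7  67.2] ((549.5451049804688, 299.8070068359375), 26.9504451751709)
top red 176 [510.2 176.1 125.3] ((510.1475524902344, 176.15591430664062), (26.36560821533203, 25.571086883544922), 75.08340454101562)
  flange 184 [509.7 172.4  66.9] ((510.3605041503906, 176.52682495117188), 27.007171630859375)
top nose 558 [ 497.62725319 -147.89437778  110.92473473] ((497.5213317871094, -148.10540771484375), 30.86894416809082)
top dogs 71
[[526.0, -150.0, 115.0], [523.0, -157.0, 115.0], [522.0, -149.0, 119.0], [522.0, -151.0, 117.0], [521.0, -153.0, 118.0], [521.0, -154.0, 122.0], [521.0, -156.0, 121.0], [520.0, -149.0, 118.0], [520.0, -151.0, 116.0], [519.0, -152.0, 122.0], [519.0, -154.0, 121.0], [519.0, -156.0, 120.0], [518.0, -149.0, 118.0], [518.0, -150.0, 119.0], [518.0, -152.0, 120.0], [518.0, -155.0, 117.0], [517.0, -156.0, 119.0], [517.0, -163.0, 115.0], [516.0, -139.0, 114.0], [516.0, -147.0, 115.0], [516.0, -148.0, 120.0], [516.0,
[... 1336 characters left out ...]
0, -144.0, 118.0], [474.0, -142.0, 118.0], [473.0, -140.0, 118.0], [477.0, -143.0, 116.0], [478.0, -138.0, 118.0], [475.0, -138.0, 117.0], [477.0, -138.0, 115.0], [515.0, -154.0, 119.0], [521.0, -154.0, 119.0], [518.0, -153.0, 118.0], [516.0, -152.0, 118.0], [514.0, -150.0, 118.0], [519.0, -156.0, 114.0], [520.0, -150.0, 117.0], [519.0, -148.0, 118.0], [517.0, -147.0, 118.0], [516.0, -144.0, 119.0], [520.0, -147.0, 116.0], [517.0, -147.0, 115.0], [516.0, -144.0, 116.0]]
scene rack ((528.3699340820312, 238.86154174804688), (232.08624267578125, 92.46927642822266), 72.44644165039062)
scene hous ((496.1354675292969, -145.3436279296875), (199.9723663330078, 179.5798797607422), 11.194750785827637)
```

View pics/crop0.png

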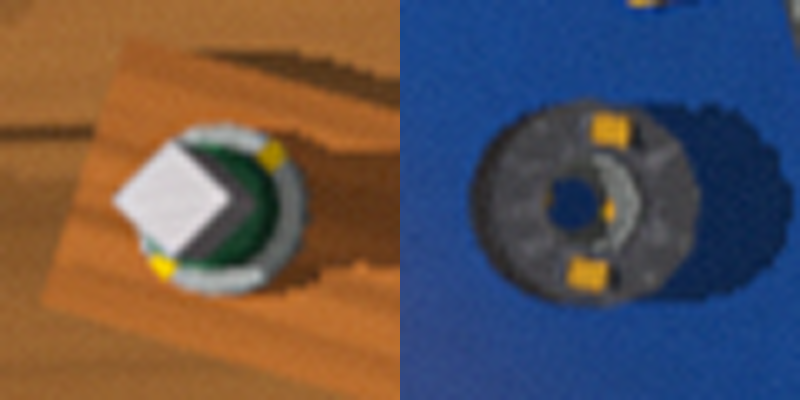

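The left crop shows the slot marks at about (272,150) and (162,268), and the right crop shows the dogs at (210,130) and (187,273). Next I'll get precise angles from colour and work out the first move.

```bash
cat >> h.py <<'E'
def plane(f,uv,z):
    K=np.array([[f["fx"],0,f["cx"]],[0,f["fy"],f["cy"]],[0,0,1]],float)
    n=cv2.undistortPoints(np.array(uv,float).reshape(-1,1,2),K,np.array(f["dist"],float)).reshape(-1,2)
    d=np.c_[n[:,0],-n[:,1],-np.ones(len(n))]@Ro.from_euler("xyz",f["rotation"]).as_matrix().T
    e=np.array(f["eye"]); return e+d*((z-e[2])/d[:,2])[:,None]
def yel(f,P,c,R,z,zlo,zhi,lo=(15,120,90),hi=(35,255,255)):
    m=cv2.inRange(cv2.cvtColor(f["img"],cv2.COLOR_BGR2HSV),lo,hi)>0
    m&=(np.hypot(P[...,0]-c[0],P[...,1]-c[1])<R)&(P[...,2]>zlo)&(P[...,2]<zhi)
    k,l,s,cc=cv2.connectedComponentsWithStats(m.astype(np.uint8))
    return [(s[i,4],plane(f,cc[i],z)[0].round(1)) for i in range(1,k) if s[i,4]>3]
def delta(x,y,z,yaw=None):
    s=r.sense(); R=Ro.from_euler("xyz",s["tcp_rot"]); d=R.inv().apply(np.array([x,y,z])-s["eef_pos"])/10
    print("pos",s["eef_pos"].round(1),"yaw %.3f"%s["tcp_rot"][2],"F",s["contact_force"].round(1),"tool delta cm",d.round(2), "" if yaw is None else "tool yaw %.3f"%(s["tcp_rot"][2]-yaw),"q6 %.2f"%s["qpos"][5])
E
python3 - <<'E'
from h import *
for n in("scene","top"):
    f=r.grab_frame(n);P=pts(f)
    print(n,"dogs",yel(f,P,(497,-148),32,117,105,125)); print("marks",yel(f,P,(549,300),32,66,58,75))
delta(549,300,404,0.785)
E
```

```text
scene dogs [(np.int32(19), array([ 477. , -139.2,  117. ])), (np.int32(20), array([ 519.1, -148.5,  117. ]))]
marks [(np.int32(16), array([563.5, 283.1,  66. ])), (np.int32(12), array([530.1, 317.2,  66. ]))]
top dogs [(np.int32(29), array([ 517.6, -153.1,  117. ])), (np.int32(27), array([ 475.3, -143.6,  117. ]))]
marks [(np.int32(16), array([565.4, 283.4,  66. ])), (np.int32(9), array([531.9, 317.3,  66. ]))]
pos [ 220.  -584.9  404.3] yaw 0.360 F [-0.3  0.7  0. ] tool delta cm [ 61.95 -71.24   0.08] tool yaw -0.425 q6 -0.00
```

Emit:
{"op": "apply_moves", "data": {"deltas": [{"claw": -1,"delta_pos": [3.1,-3.56,0],"yaw": 0},{"claw": -1,"delta_pos": [3.1,-3.56,0],"yaw": 0},{"claw": -1,"delta_pos": [3.1,-3.56,0],"yaw": 0},{"claw": -1,"delta_pos": [3.1,-3.56,0],"yaw": 0},{"claw": -1,"delta_pos": [3.1,-3.56,0],"yaw": 0},{"claw": -1,"delta_pos": [3.1,-3.56,0],"yaw": 0},{"claw": -1,"delta_pos": [3.1,-3.56,0],"yaw": 0},{"claw": -1,"delta_pos": [3.1,-3.56,0],"yaw": 0}]}}

```text
clock: 1.25
eef_pos: [352.1, -229.7, 404.8]
tcp_rot: [3.141, -0.0, 0.36]
contact_force: [0.9, -0.3, 0.1]
opening: 1.003
grasp_force: 0.0
```

Emit:
{"op": "apply_moves", "data": {"deltas": [{"claw": -1,"delta_pos": [3.1,-3.56,0],"yaw": 0},{"claw": -1,"delta_pos": [3.1,-3.56,0],"yaw": 0},{"claw": -1,"delta_pos": [3.1,-3.56,0],"yaw": 0},{"claw": -1,"delta_pos": [3.1,-3.56,0],"yaw": 0},{"claw": -1,"delta_pos": [3.1,-3.56,0],"yaw": 0},{"claw": -1,"delta_pos": [3.1,-3.56,0],"yaw": 0},{"claw": -1,"delta_pos": [3.1,-3.56,0],"yaw": 0},{"claw": -1,"delta_pos": [3.1,-3.56,0],"yaw": 0}]}}

```text
clock: 2.25
eef_pos: [484.0, 124.4, 404.8]
tcp_rot: [3.141, -0.0, 0.36]
contact_force: [1.4, -0.6, -0.2]
opening: 1.001
grasp_force: 0.0
```

Emit:
{"op": "apply_moves", "data": {"deltas": [{"claw": -1,"delta_pos": [3.1,-3.56,0],"yaw": 0},{"claw": -1,"delta_pos": [3.1,-3.56,0],"yaw": 0},{"claw": -1,"delta_pos": [3.1,-3.56,0],"yaw": 0},{"claw": -1,"delta_pos": [3.1,-3.56,0],"yaw": 0},{"claw": -1,"delta_pos": [0,0,0],"yaw": -0.14},{"claw": -1,"delta_pos": [0,0,0],"yaw": -0.14},{"claw": -1,"delta_pos": [0,0,0],"yaw": -0.14},{"claw": -1,"delta_pos": [0,0,0],"yaw": 0}]}}

```text
clock: 3.25
eef_pos: [549.6, 299.7, 404.6]
tcp_rot: [-3.142, 0.0, 0.779]
contact_force: [-0.3, -0.1, 0.7]
opening: 0.997
grasp_force: 0.0
```

```bash
python3 - <<'E'
from h import *
delta(549,300,267,0.778)
f=r.grab_frame("scene");P=pts(f)
m=(P[...,2]>118)&(P[...,2]<132)&(np.hypot(P[...,0]-549,P[...,1]-300)<30)
print(m.sum(),cv2.minAreaRect(P[m][:,:2].astype(np.float32)))
E
```

```text
pos [549.6 299.7 404.6] yaw 0.779 F [-0.3 -0.1  0.7] tool delta cm [-0.02 -0.06 13.76] tool yaw 0.001 q6 1.29
214 ((549.0131225585938, 300.9486999511719), (28.224205017089844, 25.705307006835938), 42.93316650390625)
```

Emit:
{"op": "apply_moves", "data": {"deltas": [{"claw": -1,"delta_pos": [0,-0.05,3],"yaw": 0},{"claw": -1,"delta_pos": [0,0,3],"yaw": 0},{"claw": -1,"delta_pos": [0,0,3],"yaw": 0},{"claw": -1,"delta_pos": [0,0,2.2],"yaw": 0},{"claw": -1,"delta_pos": [0,0,1.5],"yaw": 0},{"claw": -1,"delta_pos": [0,0,1.0],"yaw": 0},{"claw": -1,"delta_pos": [0,0,0],"yaw": 0},{"claw": -1,"delta_pos": [0,0,0],"yaw": 0}]}}

```text
clock: 4.3
eef_pos: [549.6, 300.3, 268.4]
tcp_rot: [3.141, -0.001, 0.779]
contact_force: [-0.3, 0.7, 0.1]
opening: 1.001
grasp_force: 0.0
```

Emit:
{"op": "apply_moves", "data": {"deltas": [{"claw": 1,"delta_pos": [0,0,0],"yaw": 0},{"claw": 1,"delta_pos": [0,0,0],"yaw": 0},{"claw": 1,"delta_pos": [0,0,0],"yaw": 0},{"claw": 1,"delta_pos": [0,0,0],"yaw": 0},{"claw": 1,"delta_pos": [0,0,0],"yaw": 0},{"claw": 1,"delta_pos": [0,0,0],"yaw": 0},{"claw": 1,"delta_pos": [0,0,0],"yaw": 0},{"claw": 1,"delta_pos": [0,0,0],"yaw": 0}], "grip_force": 50}}

```text
clock: 5.3
eef_pos: [549.3, 300.2, 268.0]
tcp_rot: [-3.142, -0.0, 0.78]
contact_force: [-1.8, -0.0, 5.8]
opening: 0.295
grasp_force: 49.9
```

```bash
python3 - <<'E'
from h import *
s=r.sense();print(s["opening"],s["grasp_force"],s["wrist_torque"].round(2))
delta(549,300,267,0.778)
f=r.grab_frame("scene");cv2.imwrite("pics/grasp.png",cv2.resize(f["img"][130:310,330:530],(600,540)))
E
```

```text
0.29497616736926274 49.94820535182953 [ 0.    0.3  -0.07]
pos [549.3 300.2 268. ] yaw 0.780 F [-1.8 -0.   5.8] tool delta cm [-0.04 -0.01  0.1 ] tool yaw 0.002 q6 1.29
```

View pics/grasp.png

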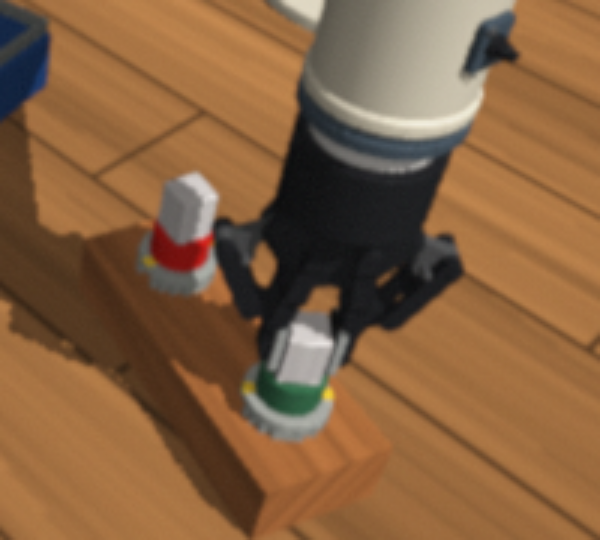

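The pads hold the boss square, and the head is upright with its yellow marks visible at (248,388) and (328,393). I'll lift it and carry it over.

Emit:
{"op": "apply_moves", "data": {"deltas": [{"claw": 1,"delta_pos": [0,0,-0.5],"yaw": 0},{"claw": 1,"delta_pos": [0,0,-1.5],"yaw": 0},{"claw": 1,"delta_pos": [0,0,-3],"yaw": 0},{"claw": 1,"delta_pos": [0,0,-3],"yaw": 0},{"claw": 1,"delta_pos": [0,0,-3],"yaw": 0},{"claw": 1,"delta_pos": [0,0,-2],"yaw": 0},{"claw": 1,"delta_pos": [0,0,-1],"yaw": 0},{"claw": 1,"delta_pos": [0,0,0],"yaw": 0}]}}

```text
clock: 6.35
eef_pos: [549.3, 300.0, 408.3]
tcp_rot: [3.141, -0.001, 0.78]
contact_force: [-0.4, -0.9, -4.8]
opening: 0.3
grasp_force: 49.7
```

Emit:
{"op": "apply_moves", "data": {"deltas": [{"claw": 1,"delta_pos": [-1.5,1.2,0],"yaw": 0},{"claw": 1,"delta_pos": [-2.9,2.32,0],"yaw": 0},{"claw": 1,"delta_pos": [-2.9,2.32,0],"yaw": 0},{"claw": 1,"delta_pos": [-2.9,2.32,0],"yaw": 0},{"claw": 1,"delta_pos": [-2.9,2.32,0],"yaw": 0},{"claw": 1,"delta_pos": [-2.9,2.32,0],"yaw": 0},{"claw": 1,"delta_pos": [-2.9,2.32,0],"yaw": 0},{"claw": 1,"delta_pos": [-2.9,2.32,0],"yaw": 0}]}}

```text
clock: 7.35
eef_pos: [515.8, 20.8, 406.7]
tcp_rot: [-3.141, 0.002, 0.78]
contact_force: [0.5, -0.4, -4.5]
opening: 0.294
grasp_force: 49.7
```

Emit:
{"op": "apply_moves", "data": {"deltas": [{"claw": 1,"delta_pos": [-2.9,2.32,0],"yaw": 0},{"claw": 1,"delta_pos": [-2.9,2.32,0],"yaw": 0},{"claw": 1,"delta_pos": [-2.9,2.32,0],"yaw": 0},{"claw": 1,"delta_pos": [-2.9,2.32,0],"yaw": 0},{"claw": 1,"delta_pos": [-1.7,1.4,0],"yaw": 0},{"claw": 1,"delta_pos": [0,0,0],"yaw": -0.145},{"claw": 1,"delta_pos": [0,0,0],"yaw": -0.145},{"claw": 1,"delta_pos": [0,0,0],"yaw": -0.145}]}}

```text
clock: 8.35
eef_pos: [496.3, -147.3, 406.6]
tcp_rot: [-3.139, 0.0, 1.219]
contact_force: [0.1, 0.6, -4.3]
opening: 0.298
grasp_force: 49.9
```

Emit:
{"op": "apply_moves", "data": {"deltas": [{"claw": 1,"delta_pos": [0,0,0],"yaw": -0.14},{"claw": 1,"delta_pos": [0,0,0],"yaw": 0},{"claw": 1,"delta_pos": [0,0,0],"yaw": 0}]}}

```text
clock: 8.72
eef_pos: [497.0, -146.9, 407.2]
tcp_rot: [-3.141, 0.0, 1.351]
contact_force: [0.2, 1.1, -3.8]
opening: 0.294
grasp_force: 49.9
```

```bash
python3 - <<'E'
from h import *
delta(497.1,-147.6,370,1.353)
for n in("scene","top"):
    f=r.grab_frame(n);P=pts(f)
    m=(P[...,2]>185)&(P[...,2]<225)&(np.hypot(P[...,0]-497,P[...,1]+147)<40)
    print(n,"marks",yel(f,P,(497,-147),32,206,195,220),m.sum())
    if n=="scene":
        cv2.imwrite("pics/over.png",cv2.resize(f["img"][60:200,210:400],(760,560)))
E
```

```text
pos [ 497.  -146.9  407.2] yaw 1.351 F [ 0.2  1.1 -3.8] tool delta cm [-0.06  0.03  3.72] tool yaw -0.002 q6 -0.07
scene marks [(np.int32(6), array([ 472.2, -142.4,  206. ])), (np.int32(8), array([ 519.8, -152.2,  206. ]))] 347
top marks [] 199
```

View pics/over.png

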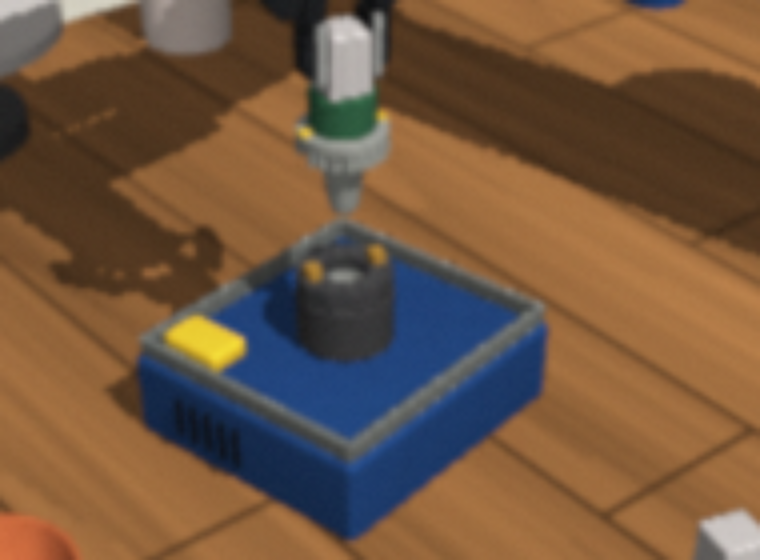

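The head hangs over the spindle, with its marks at (303,133) and (383,117) parallel to the dogs at (312,270) and (377,255). I'll go down into the bore, then feel my way.

Emit:
{"op": "apply_moves", "data": {"deltas": [{"claw": 1,"delta_pos": [-0.06,0.03,1.5],"yaw": 0},{"claw": 1,"delta_pos": [0,0,1.5],"yaw": 0},{"claw": 1,"delta_pos": [0,0,1.2],"yaw": 0},{"claw": 1,"delta_pos": [0,0,1.0],"yaw": 0},{"claw": 1,"delta_pos": [0,0,0.7],"yaw": 0},{"claw": 1,"delta_pos": [0,0,0.4],"yaw": 0},{"claw": 1,"delta_pos": [0,0,0],"yaw": 0},{"claw": 1,"delta_pos": [0,0,0],"yaw": 0}]}}

```text
clock: 9.82
eef_pos: [497.8, -147.4, 345.1]
tcp_rot: [3.141, 0.0, 1.355]
contact_force: [0.1, 0.4, -4.4]
opening: 0.295
grasp_force: 49.9
```

Emit:
{"op": "apply_moves", "data": {"deltas": [{"claw": 1,"delta_pos": [0,0,0.1],"yaw": 0},{"claw": 1,"delta_pos": [0,0,0.1],"yaw": 0},{"claw": 1,"delta_pos": [0,0,0],"yaw": 0}]}}

```text
clock: 10.2
eef_pos: [497.6, -147.3, 342.7]
tcp_rot: [-3.142, 0.0, 1.355]
contact_force: [0.7, -0.6, -4.1]
opening: 0.296
grasp_force: 49.9
```

```bash
python3 - <<'E'
from h import *
s=r.sense();print(s["wrist_torque"].round(2),s["grasp_force"])
delta(497.1,-147.6,328,1.353)
E
```

```text
[ 0.01  0.   -0.  ] 49.94292140007019
pos [ 497.6 -147.3  342.7] yaw 1.355 F [ 0.7 -0.6 -4.1] tool delta cm [-0.04 -0.04  1.47] tool yaw 0.002 q6 -0.07
```

Emit:
{"op": "apply_moves", "data": {"deltas": [{"claw": 1,"delta_pos": [0,0,0.15],"yaw": 0},{"claw": 1,"delta_pos": [0,0,0.15],"yaw": 0},{"claw": 1,"delta_pos": [0,0,0],"yaw": 0}]}}

```text
clock: 10.58
eef_pos: [497.6, -147.3, 339.5]
tcp_rot: [-3.141, -0.0, 1.355]
contact_force: [0.2, 0.4, -4.9]
opening: 0.294
grasp_force: 49.9
```

Emit:
{"op": "apply_moves", "data": {"deltas": [{"claw": 1,"delta_pos": [0,0,0.1],"yaw": 0},{"claw": 1,"delta_pos": [0,0,0.1],"yaw": 0},{"claw": 1,"delta_pos": [0,0,0],"yaw": 0}]}}

```text
clock: 10.95
eef_pos: [497.6, -147.3, 337.6]
tcp_rot: [-3.141, -0.0, 1.355]
contact_force: [-0.4, 0.2, -4.7]
opening: 0.296
grasp_force: 49.9
```

Emit:
{"op": "apply_moves", "data": {"deltas": [{"claw": 1,"delta_pos": [0,0,0.1],"yaw": 0},{"claw": 1,"delta_pos": [0,0,0],"yaw": 0}]}}

```text
clock: 11.2
eef_pos: [497.6, -147.3, 336.6]
tcp_rot: [-3.142, -0.0, 1.355]
contact_force: [-0.0, 0.2, -4.5]
opening: 0.297
grasp_force: 49.9
```

Emit:
{"op": "apply_moves", "data": {"deltas": [{"claw": 1,"delta_pos": [0,0,0.08],"yaw": 0},{"claw": 1,"delta_pos": [0,0,0],"yaw": 0}]}}

```text
clock: 11.45
eef_pos: [497.6, -147.3, 335.8]
tcp_rot: [-3.141, -0.0, 1.355]
contact_force: [0.3, -0.2, -4.4]
opening: 0.3
grasp_force: 49.9
```

Emit:
{"op": "apply_moves", "data": {"deltas": [{"claw": 1,"delta_pos": [0,0,0.05],"yaw": 0},{"claw": 1,"delta_pos": [0,0,0],"yaw": 0}]}}

```text
clock: 11.7
eef_pos: [497.6, -147.3, 335.3]
tcp_rot: [-3.142, -0.0, 1.355]
contact_force: [-0.8, 0.1, -3.7]
opening: 0.295
grasp_force: 49.9
```

Emit:
{"op": "apply_moves", "data": {"deltas": [{"claw": 1,"delta_pos": [0,0,0.05],"yaw": 0},{"claw": 1,"delta_pos": [0,0,0],"yaw": 0}]}}

```text
clock: 11.95
eef_pos: [497.6, -147.3, 334.9]
tcp_rot: [3.142, 0.0, 1.355]
contact_force: [-0.7, -1.0, -3.9]
opening: 0.3
grasp_force: 49.9
```

Emit:
{"op": "apply_moves", "data": {"deltas": [{"claw": 1,"delta_pos": [0,0,0.05],"yaw": 0},{"claw": 1,"delta_pos": [0,0,0],"yaw": 0}]}}

```text
clock: 12.2
eef_pos: [497.7, -147.4, 334.4]
tcp_rot: [3.141, 0.0, 1.355]
contact_force: [1.1, -0.1, -4.3]
opening: 0.299
grasp_force: 49.9
```

Emit:
{"op": "apply_moves", "data": {"deltas": [{"claw": 1,"delta_pos": [0,0,0.04],"yaw": 0},{"claw": 1,"delta_pos": [0,0,0],"yaw": 0}]}}

```text
clock: 12.45
eef_pos: [497.7, -147.4, 334.0]
tcp_rot: [3.141, 0.0, 1.355]
contact_force: [0.3, -0.7, -4.1]
opening: 0.294
grasp_force: 50.0
```

Emit:
{"op": "apply_moves", "data": {"deltas": [{"claw": 1,"delta_pos": [0,0,0.04],"yaw": 0},{"claw": 1,"delta_pos": [0,0,0],"yaw": 0}]}}

```text
clock: 12.7
eef_pos: [497.6, -147.4, 333.6]
tcp_rot: [3.142, 0.0, 1.355]
contact_force: [0.3, -1.4, -2.9]
opening: 0.298
grasp_force: 50.1
```

Emit:
{"op": "apply_moves", "data": {"deltas": [{"claw": 1,"delta_pos": [0,0,0.04],"yaw": 0},{"claw": 1,"delta_pos": [0,0,0],"yaw": 0}]}}

```text
clock: 12.95
eef_pos: [497.6, -147.4, 333.2]
tcp_rot: [3.142, 0.0, 1.355]
contact_force: [-0.1, -2.3, -0.7]
opening: 0.296
grasp_force: 50.3
```

Emit:
{"op": "apply_moves", "data": {"deltas": [{"claw": 1,"delta_pos": [0,0,0.03],"yaw": 0},{"claw": 1,"delta_pos": [0,0,0],"yaw": 0}]}}

```text
clock: 13.2
eef_pos: [497.6, -147.4, 332.9]
tcp_rot: [3.142, 0.0, 1.355]
contact_force: [-2.1, -0.9, 0.2]
opening: 0.294
grasp_force: 50.4
```

```bash
python3 - <<'E'
from h import *
s=r.sense();print(s["wrist_torque"].round(2),s["grasp_force"])
delta(497.1,-147.6,328,1.353)
E
```

```text
[-0.35  0.32 -0.02] 50.42183876037598
pos [ 497.6 -147.4  332.9] yaw 1.355 F [-2.1 -0.9  0.2] tool delta cm [-0.03 -0.04  0.49] tool yaw 0.002 q6 -0.07
```

The wrist torque says the bore is pushing the head towards -x, -y. I'll shift about 0.5 mm that way.

Emit:
{"op": "apply_moves", "data": {"deltas": [{"claw": 1,"delta_pos": [-0.06,-0.04,0],"yaw": 0},{"claw": 1,"delta_pos": [0,0,0],"yaw": 0}]}}

```text
clock: 13.45
eef_pos: [497.3, -147.8, 332.9]
tcp_rot: [3.141, -0.0, 1.355]
contact_force: [1.0, -0.5, -2.5]
opening: 0.294
grasp_force: 50.2
```

```bash
cat > w.py <<'E'
from h import *
s=r.sense();t=s["wrist_torque"];print("T",t.round(2),"lat est",(-t[1]/.225).round(1),(t[0]/.225).round(1),s["grasp_force"])
delta(497.1,-147.6,328,1.353)
E
python3 w.py
```

```text
T [-0.09 -0.11  0.02] lat est 0.5 -0.4 50.19456446170807
pos [ 497.3 -147.8  332.9] yaw 1.355 F [ 1.  -0.5 -2.5] tool delta cm [ 0.02 -0.02  0.49] tool yaw 0.002 q6 -0.08
```

Centred. I'll press on in small steps.

Emit:
{"op": "apply_moves", "data": {"deltas": [{"claw": 1,"delta_pos": [-0.01,0.01,0.05],"yaw": 0},{"claw": 1,"delta_pos": [0,0,0],"yaw": 0}]}}

```text
clock: 13.7
eef_pos: [497.3, -147.9, 332.5]
tcp_rot: [3.141, -0.0, 1.355]
contact_force: [0.1, 0.7, -0.4]
opening: 0.298
grasp_force: 50.6
```

Emit:
{"op": "apply_moves", "data": {"deltas": [{"claw": 1,"delta_pos": [0,0,0.05],"yaw": 0},{"claw": 1,"delta_pos": [0,0,0],"yaw": 0}]}}

```text
clock: 13.95
eef_pos: [497.2, -147.9, 331.9]
tcp_rot: [3.141, -0.0, 1.355]
contact_force: [-0.4, 0.1, 0.3]
opening: 0.297
grasp_force: 50.7
```

```bash
python3 w.py
```

```text
T [-0.01 -0.04  0.02] lat est 0.2 -0.1 50.70835769176483
pos [ 497.2 -147.9  331.9] yaw 1.355 F [-0.4  0.1  0.3] tool delta cm [ 0.03 -0.02  0.39] tool yaw 0.002 q6 -0.08
```

Emit:
{"op": "apply_moves", "data": {"deltas": [{"claw": 1,"delta_pos": [0,0,0.05],"yaw": 0},{"claw": 1,"delta_pos": [0,0,0],"yaw": 0}]}}

```text
clock: 14.2
eef_pos: [497.2, -147.9, 331.3]
tcp_rot: [3.142, -0.0, 1.355]
contact_force: [-0.6, -0.6, -0.2]
opening: 0.295
grasp_force: 50.6
```

Emit:
{"op": "apply_moves", "data": {"deltas": [{"claw": 1,"delta_pos": [0,0,0.05],"yaw": 0},{"claw": 1,"delta_pos": [0,0,0],"yaw": 0}]}}

```text
clock: 14.45
eef_pos: [497.1, -148.0, 330.8]
tcp_rot: [-3.141, -0.0, 1.355]
contact_force: [0.3, 0.4, 0.5]
opening: 0.298
grasp_force: 50.7
```

```bash
python3 w.py
```

```text
T [-0.01  0.02  0.07] lat est -0.1 -0.0 50.65081179141998
pos [ 497.1 -148.   330.8] yaw 1.355 F [0.3 0.4 0.5] tool delta cm [ 0.03 -0.01  0.28] tool yaw 0.002 q6 -0.08
```

Emit:
{"op": "apply_moves", "data": {"deltas": [{"claw": 1,"delta_pos": [0,0,0.05],"yaw": 0},{"claw": 1,"delta_pos": [0,0,0],"yaw": 0}]}}

```text
clock: 14.7
eef_pos: [497.1, -147.9, 330.4]
tcp_rot: [-3.141, -0.0, 1.355]
contact_force: [-0.6, 0.9, 2.3]
opening: 0.296
grasp_force: 50.9
```

Emit:
{"op": "apply_moves", "data": {"deltas": [{"claw": 1,"delta_pos": [0,0,0.05],"yaw": 0},{"claw": 1,"delta_pos": [0,0,0],"yaw": 0}]}}

```text
clock: 14.95
eef_pos: [497.1, -147.9, 329.8]
tcp_rot: [-3.141, -0.0, 1.355]
contact_force: [-1.2, -0.3, 1.7]
opening: 0.295
grasp_force: 50.8
```

```bash
python3 w.py
```

```text
T [ 0.02  0.2  -0.06] lat est -0.9 0.1 50.80359756946564
pos [ 497.1 -147.9  329.8] yaw 1.355 F [-1.2 -0.3  1.7] tool delta cm [ 0.03 -0.01  0.18] tool yaw 0.002 q6 -0.08
```

Emit:
{"op": "apply_moves", "data": {"deltas": [{"claw": 1,"delta_pos": [0,-0.02,0.05],"yaw": 0},{"claw": 1,"delta_pos": [0,0,0],"yaw": 0}]}}

```text
clock: 15.2
eef_pos: [497.0, -147.9, 329.4]
tcp_rot: [3.142, -0.0, 1.355]
contact_force: [-1.3, 0.7, 2.2]
opening: 0.292
grasp_force: 50.9
```

Emit:
{"op": "apply_moves", "data": {"deltas": [{"claw": 1,"delta_pos": [0,0,0.05],"yaw": 0},{"claw": 1,"delta_pos": [0,0,0],"yaw": 0}]}}

```text
clock: 15.45
eef_pos: [497.0, -147.9, 328.9]
tcp_rot: [-3.142, 0.0, 1.355]
contact_force: [-1.5, 0.6, 4.0]
opening: 0.298
grasp_force: 51.1
```

```bash
python3 w.py
```

```text
T [ 0.03  0.28 -0.01] lat est -1.3 0.2 51.12923562526703
pos [ 497.  -147.9  328.9] yaw 1.355 F [-1.5  0.6  4. ] tool delta cm [0.03 0.   0.09] tool yaw 0.002 q6 -0.08
```

Emit:
{"op": "apply_moves", "data": {"deltas": [{"claw": 1,"delta_pos": [0,-0.03,0.05],"yaw": 0},{"claw": 1,"delta_pos": [0,0,0],"yaw": 0}]}}

```text
clock: 15.7
eef_pos: [496.8, -147.8, 328.3]
tcp_rot: [3.141, 0.0, 1.355]
contact_force: [-0.2, 0.1, 1.4]
opening: 0.295
grasp_force: 50.8
```

Emit:
{"op": "apply_moves", "data": {"deltas": [{"claw": 1,"delta_pos": [0,0,0.03],"yaw": 0},{"claw": 1,"delta_pos": [0,0,0],"yaw": 0}]}}

```text
clock: 15.95
eef_pos: [496.7, -147.9, 328.0]
tcp_rot: [3.142, 0.0, 1.355]
contact_force: [-0.6, 0.8, 3.8]
opening: 0.297
grasp_force: 50.9
```

```bash
python3 w.py
```

```text
T [-0.01  0.1   0.01] lat est -0.5 -0.0 50.89253783226013
pos [ 496.7 -147.9  328. ] yaw 1.355 F [-0.6  0.8  3.8] tool delta cm [0.03 0.03 0.  ] tool yaw 0.002 q6 -0.08
```

Emit:
{"op": "apply_moves", "data": {"deltas": [{"claw": 1,"delta_pos": [0,-0.01,0.03],"yaw": 0},{"claw": 1,"delta_pos": [0,0,0],"yaw": 0}]}}

```text
clock: 16.2
eef_pos: [496.7, -147.8, 328.0]
tcp_rot: [3.141, 0.0, 1.355]
contact_force: [-1.2, 1.4, 5.2]
opening: 0.294
grasp_force: 51.2
```

Emit:
{"op": "apply_moves", "data": {"deltas": [{"claw": 1,"delta_pos": [0,0,0.03],"yaw": 0},{"claw": 1,"delta_pos": [0,0,0],"yaw": 0}]}}

```text
clock: 16.45
eef_pos: [496.7, -147.8, 328.0]
tcp_rot: [3.141, -0.0, 1.355]
contact_force: [-2.8, 0.9, 9.3]
opening: 0.295
grasp_force: 51.7
```

```bash
python3 w.py
```

```text
T [ 0.14  0.34 -0.01] lat est -1.5 0.6 51.73116445541382
pos [ 496.7 -147.8  328. ] yaw 1.355 F [-2.8  0.9  9.3] tool delta cm [ 0.03  0.03 -0.  ] tool yaw 0.002 q6 -0.08
```

The head stopped hard at 328.0 mm, which is exactly the expected home height. I'll ease the load, release and withdraw.

Emit:
{"op": "apply_moves", "data": {"deltas": [{"claw": 1,"delta_pos": [0,0,-0.05],"yaw": 0},{"claw": 0,"delta_pos": [0,0,0],"yaw": 0},{"claw": -1,"delta_pos": [0,0,0],"yaw": 0},{"claw": -1,"delta_pos": [0,0,0],"yaw": 0},{"claw": -1,"delta_pos": [0,0,0],"yaw": 0},{"claw": -1,"delta_pos": [0,0,0],"yaw": 0},{"claw": -1,"delta_pos": [0,0,0],"yaw": 0},{"claw": -1,"delta_pos": [0,0,0],"yaw": 0}]}}

```text
clock: 17.45
eef_pos: [496.6, -147.8, 328.0]
tcp_rot: [3.142, -0.0, 1.355]
contact_force: [-0.2, 0.3, -0.5]
opening: 0.998
grasp_force: 0.0
```

Emit:
{"op": "apply_moves", "data": {"deltas": [{"claw": -1,"delta_pos": [0,0,-1],"yaw": 0},{"claw": -1,"delta_pos": [0,0,-2],"yaw": 0},{"claw": -1,"delta_pos": [0,0,-3],"yaw": 0},{"claw": -1,"delta_pos": [0,0,-3],"yaw": 0},{"claw": -1,"delta_pos": [0,0,-2],"yaw": 0},{"claw": -1,"delta_pos": [0,0,-1],"yaw": 0},{"claw": -1,"delta_pos": [0,0,0],"yaw": 0},{"claw": -1,"delta_pos": [0,0,0],"yaw": 0}]}}

```text
clock: 18.45
eef_pos: [496.3, -147.7, 447.2]
tcp_rot: [-3.14, -0.0, 1.355]
contact_force: [-0.8, 0.5, -1.0]
opening: 1.0
grasp_force: 0.0
```

```bash
python3 - <<'E'
from h import *
f=r.grab_frame("scene");P=pts(f)
m=(P[...,2]>178)&(P[...,2]<192)&(np.hypot(P[...,0]-497,P[...,1]+147)<35)
print(m.sum(),np.median(P[m],0),cv2.minAreaRect(P[m][:,:2].astype(np.float32)))
cv2.imwrite("pics/end.png",cv2.resize(f["img"][60:200,210:400],(760,560)))
E
```

```text
96 [ 498.49189894 -144.92802906  184.41614705] ((497.13140869140625, -147.62648010253906), (27.695615768432617, 27.033401489257812), 79.19947052001953)
```

View pics/end.png

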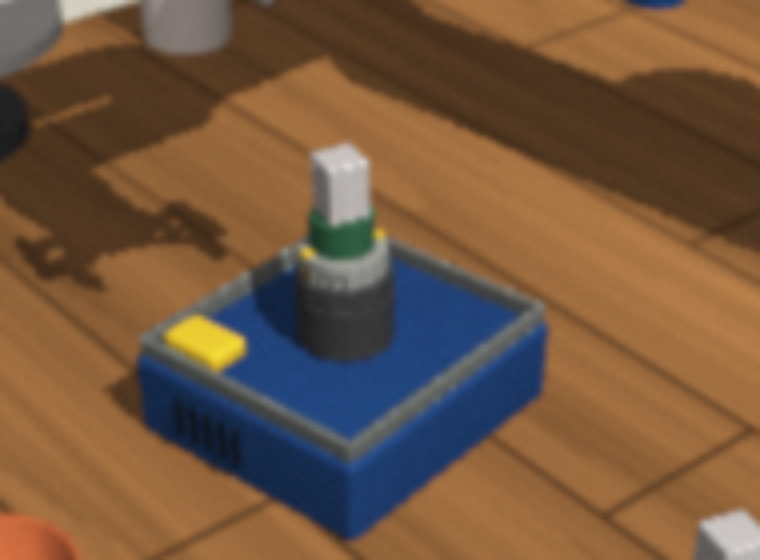

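The head sits flush on the nose at (345,285) with no gap. The boss top measures 184.4 mm against 184 expected. I'm handing the job in.

```bash
python3 -c "
from rig import r
print(r.sign_off())"
```

```text
the job is handed in; nothing more can be done
None
```

The green head is seated in the spindle with its slot over the dogs, at the expected home height to within 0.5 mm; the gripper is clear, and the job was handed in at about 18.5 s (no verdict was returned).

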